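Set the lamp attenuator three clicks open

TASK

Set the light level on the fluorescence lamp house by its click-stop lever. First push the lever with a fingertip all the way back to its shut end stop, the end with the round steel thumbscrew; then push it the other way gently, counting the clicks, and stop in the third click from the end stop, never going past the third, as that would bleach the sample. Only push the lever, do not pinch it or force it, leave the things standing around untouched, and take the hand away when the lever sits in its third click.

Things in the scene. Friction and masses are not known exactly. Their poses are not given: they have to be found in the camera images.
- lamp_house: White housing fixed to the bench, 120 x 280 mm, 90 mm high, flat top; origin at the centre of its underside, z up. x points along the dark light barrel to an upright sample stage at its far side (reaching x = 210 mm, 83 mm high). y runs along the slot in its top, from the shut end (-y) to the open end (+y, black cooling slits). Six black ticks, 15 mm apart, mark the end stop and five clicks.
- lever_top (a point): Centre of the top face of the black lever head, 132 mm above the bench. The head is a rounded upright block, 12 mm thick along the slot, 34 mm wide across it and 30 mm tall; its underside is 12 mm above the housing's top, on a 6 mm steel stem. It has the axes of lamp_house and lies at x = 0, y = -37.5 mm + joint value there.
- lever (a joint): Slide along the slot, m: 0 at the shut end stop (firm, gives under 0.1 mm per N), growing towards the open end. Clicks are at 0.015, 0.030, 0.045, 0.060, 0.075; the end stop is not counted. Leaving a seat takes 5 to 7 N, fading to about 0 near the crest half-way to the next; 2 to 3 mm past the crest it snaps into that seat and stays. Starts at the first or second click, seldom between them.
- thumbscrew (a point): Centre of the top of the round steel thumbscrew, 26 mm across and 14 mm high, that stands on the housing's top at its shut end: x = 0, y = -118 mm, z = 104 mm of lamp_house.
- tube_rack: Bystander: loose white rack with eight capped tubes, 75 x 115 mm, 82 mm high; origin at the centre of its underside.
- tip_box: Bystander: loose pipette-tip box, grey with clear lid, 85 x 115 mm, 63 mm high; origin at the centre of its underside.
- reagent: Bystander: loose amber jar with white cap, 60 mm across, 125 mm high; origin at the centre of its underside.

How it is judged:
On the way, in this order (a step that is already met when the one before it is completed fails the run):
1. the lever is pushed fully home to its shut end stop (value of joint lever below 0.003 m), for 0.1 s.
2. the lever is in the third click from the end stop (value of joint lever between 0.042 and 0.048 m), for 0.2 s.
At the end, for the whole second after the job is handed in: the lever rests within 3 mm of its third click (joint between 0.042 and 0.048) (all of step 2 and linear speed of lever below 0.005 m/s); the robot touches nothing.
It fails at once if the lever goes past the third click (over the crest towards the fourth) (value of joint lever above 0.0535 m).
It fails at once if the lever is pinched or forced (more than 35 N of finger force on it) (contact force between the fingers and lever above 35 N).
It fails at once if a bystander is moved, lifted or carried (more than 15 mm) (distance of any of tube_rack, tip_box, reagent from where it was at the start of the episode above 0.015 m).
It also fails if it takes over 58 s, if anything falls off the work surface, if the arm or the gripper's body presses on something with over 40 N, if the wrist force passes 120 N, or if a joint passes its speed limit or range.

ROBOT

A 6-joint arm with a two-finger parallel gripper is mounted at the origin on the work surface. World frame = base frame: x ahead of the robot, y to its left, z up, the work surface at z = 0. Lengths are in m, angles in rad, forces in N, time in s.
With the tool pointing down it reaches from about 0.3 to 0.875 m from the base axis. Payload 4.2 kg.
Tool frame: the origin (TCP) lies on the centre line of the jaws, within the pads' length; the fingertips stand 8 mm ahead of it and the grasp point (between the pads) lies 11 mm behind it; z points along the fingers, y is the line along which they close (so a half turn about z gives the same grasp; the last joint's range is limited). The gripper opens to 85 mm and grips with 20 to 120 N. Pads are 22 mm wide; open, the fingers measure 114 mm over their backs; the gripper's body (76 mm by 85 mm) begins 54 mm behind the grasp point. The pads swing forward as they close: fully open they stand 13 mm farther back than shut.
Start: joints at [1.272, 0.32, 1.565, -0, 1.257, -0.02], TCP at [0.158, 0.553, 0.239] pointing down, gripper open.
Joint ranges: [-3.11, 3.11], [-0.84, 2.01], [0.21, 2.61], [-1.34, 4.49], [0.05, 2.63], [-2.56, 2.56]. Speed limits (rad/s): [2.57, 2.57, 3.14, 3.14, 3.14, 3.14].

INTERFACE

Orientations are given as a rotation vector (axis times angle).
In Python, from workcell import readout, eyes, env gives the robot as it stands.
- The arm moves only by the tool drive_tool, never from a script. Its arguments are lists of equal length, an entry for each row: "travel": the shift along the tool's x, y, z in m, a list of three; "turn": the turn about the tool's z in rad; "hand": the opening, from -1 (shut) to 1 (fully open). In form: {"travel": [[tx, ty, tz], ...], "turn": [turn, ...], "hand": [hand, ...]}. A call has 1 to 5 rows; each row shifts and turns the commanded pose from where the row before left it, along the tool's axes as they then stand; what a row does not reach is not made up. A row lasts 1/10 s, in which the tool goes at most 50 mm and 8.59 degrees, less where a joint would pass 70% of its speed; a pose out of reach is approached as far as the arm can. A call is refused whole if a number of a shift passes 0.05 or a number of a turn 0.15, either way. A call with a gripper value outside its range is refused whole. The fingers move at their own pace and stop on an object; the grip force is fixed at half the most. Time passes only in rows, so rows that do not move let the fingers close. It gives the time, the measured TCP pose, the force, the opening and the grip force at its end, in the units of the state.
- readout.state(): the state, without advancing time (a new reading comes with each control period).
- eyes.read_camera(name): name is "scene" or "top" or "wrist"; returns a dict with "frame" (384x512x3 uint8, blue, green, red), "fx", "fy", "cx", "cy" (pixels), "D" ([k1, k2, p1, p2, k3] as OpenCV has them; the pictures are not rectified), "cam_to_world" (4x4, takes a point from camera to world coordinates). Camera axes: x right, y up, looking along -z (the intrinsics and any distortion apply to the point x, -y, -z); pixel columns grow to the right and rows downward; lengths in m; the calibration is good to about 2 mm. A picture is of the moment at which its call begins. There is no depth.
- env.sign_off(): hands the job in; it is judged then, once.
The state is a dict: "time": time; "joint_pos": joint angles; "joint_velocities": joint speeds; "joint_torque": joint torques, N m; "ee_pos": TCP position; "eef_rot": TCP orientation; "force": force on the tool from outside, world axes, zero at the start; "torque": the same for the moment, N m; "width": opening from 0.0 (shut) to 1.0 (fully open); "gripper_force": force on a finger pad.
Only numpy, scipy, OpenCV 4.12 (cv2) and the standard library are available. Lean on these libraries where they do the work, as an engineer would, in place of code of your own. Each camera call takes 0.05 s, during which the arm holds its last target. There are 200 camera calls.

## Working session

There is one attempt and no reset: what is moved stays moved. The work goes in short steps, Python scripts to look and compute and a tool call to move; the robot and the scene stay as the last step left them, time stands still between calls to the robot, and variables do not carry over. Pictures are saved under pics/ and viewed, at most 10 in all, crops included, and the job is handed in when it is done.

Besides the shell and the picture viewer there is one more tool, called after ">>>" by a JSON object that holds its "name" and its "arguments", one argument or row to a line. drive_tool: Moves the arm, as the interface text tells. Its arguments: {"type":"object","properties":{"travel":{"type":"array","items":{"type":"array","items":{"type":"number"}}},"turn":{"type":"array","items":{"type":"number"}},"hand":{"type":"array","items":{"type":"number"}}},"required":["travel","turn","hand"]}

```bash
mkdir -p pics; cat > h.py <<'E'
import numpy as np, cv2
from workcell import readout, eyes, env
def cam(n):
    c=eyes.read_camera(n); c['K']=np.array([[c['fx'],0,c['cx']],[0,c['fy'],c['cy']],[0,0,1.]]); c['T']=np.array(c['cam_to_world']); c['D']=np.array(c['D'],float); return c
def ray(c,uv,z):
    p=cv2.undistortPoints(np.array(uv,float).reshape(-1,1,2),c['K'],c['D']).reshape(-1,2)
    d=np.c_[p[:,0],-p[:,1],-np.ones(len(p))]@c['T'][:3,:3].T; o=c['T'][:3,3]
    return o+d*((z-o[2])/d[:,2])[:,None]
def proj(c,P):
    q=(np.array(P,float).reshape(-1,3)-c['T'][:3,3])@c['T'][:3,:3]
    return cv2.projectPoints(q*[1,-1,-1],np.zeros(3),np.zeros(3),c['K'],c['D'])[0].reshape(-1,2)
E
python3 - <<'E'
from h import *
s=readout.state(); print({k:np.round(v,3) for k,v in s.items()})
ims=[]
for n in ("top","scene"):
    c=cam(n); cv2.imwrite(f'pics/{n}_raw.png',c['frame']); ims.append(c['frame']); print(n,np.round(c['T'],3).tolist(),c['fx'])
    cv2.imwrite(f'pics/{n}1.png',cv2.resize(c['frame'],(800,600),interpolation=cv2.INTER_CUBIC))
E
```

```text
{'time': np.float64(0.0), 'joint_pos': array([ 1.272,  0.32 ,  1.566, -0.   ,  1.257, -0.02 ]), 'joint_velocities': array([ 0.001,  0.001,  0.   , -0.   ,  0.001,  0.   ]), 'joint_torque': array([ 0.0000e+00, -4.1553e+01, -2.3416e+01, -0.0000e+00,  8.0000e-03,
        0.0000e+00]), 'ee_pos': array([0.158, 0.552, 0.238]), 'eef_rot': array([-4.360e-01, -3.111e+00,  3.000e-03]), 'force': array([-0.288,  0.502,  0.403]), 'torque': array([-0.008, -0.01 , -0.016]), 'gripper_force': np.float64(0.0), 'width': np.float64(0.998)}
top [[0.004, 0.992, -0.126, 0.475], [-1.0, 0.0, -0.026, 0.043], [-0.026, 0.126, 0.992, 0.907], [0.0, 0.0, 0.0, 1.0]] 356.118105842065
scene [[0.455, -0.602, 0.656, 1.297], [0.89, 0.313, -0.331, -0.314], [-0.006, 0.735, 0.678, 0.829], [0.0, 0.0, 0.0, 1.0]] 487.35728835117766
```

View pics/top1.png

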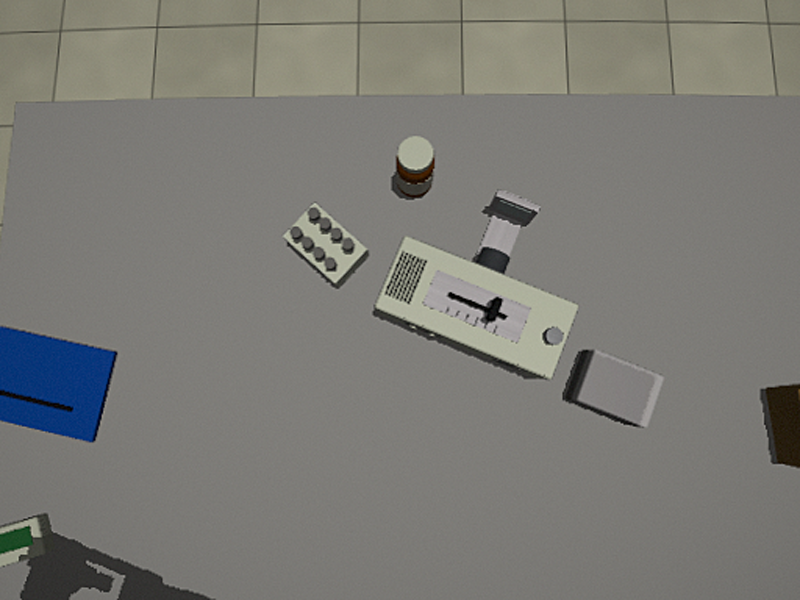

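View pics/scene1.png

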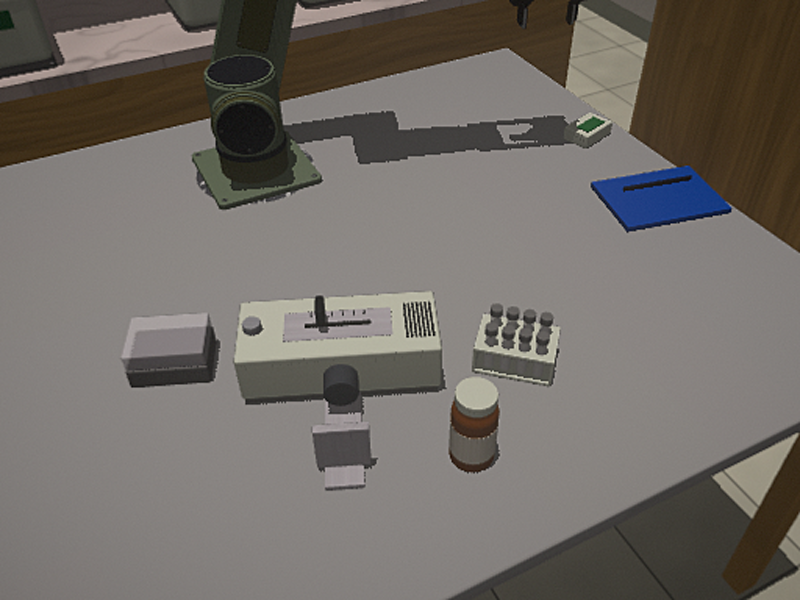

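The top view shows the housing with corners near (405,237), (578,303), (552,378) and (375,308) in the 800-px picture. The lever head is at about (491,309) and the thumbscrew at (553,336). The tip box stands by the shut end; the rack and jar are by the open end.

```bash
python3 - <<'E'
from h import *
c=cam("top"); f=c['frame']; s=512/800
# refine corners/centres with contour
b,g,r=[f[...,i].astype(int) for i in range(3)]
m=((g>140)&(g-b>8)).astype(np.uint8)*255
roi=np.zeros_like(m); cv2.fillPoly(roi,[(np.array([[400,225],[592,298],[560,390],[362,315]])*s).astype(int)],255); m&=roi
m=cv2.morphologyEx(m,cv2.MORPH_CLOSE,np.ones((3,3)))
k=max(cv2.findContours(m,cv2.RETR_EXTERNAL,cv2.CHAIN_APPROX_NONE)[0],key=cv2.contourArea)
w=ray(c,k.reshape(-1,2),.09)[:,:2].astype(np.float32)
R=cv2.minAreaRect(w); print('rect',R)
q=cv2.boxPoints(R)
thumb=ray(c,[np.array([553,336])*s],.104)[0]
# long axis towards the thumbscrew = -y
ctr=np.array(R[0]); e=[q[1]-q[0],q[2]-q[1]]; l=max(e,key=np.linalg.norm); y=l/np.linalg.norm(l)
if (thumb[:2]-ctr)@y>0: y=-y
x=np.array([y[1],-y[0]])
print('x',x,'y',y,'yaw',np.arctan2(x[1],x[0]),'thumb local',(thumb[:2]-ctr)@x,(thumb[:2]-ctr)@y)
L=lambda p:[*(ctr+p[0]*x+p[1]*y),p[2]]
np.savez('fr.npz',c=ctr,x=x,y=y)
def draw(n,c):
    im=cv2.resize(c['frame'],None,fx=3,fy=3,interpolation=cv2.INTER_CUBIC)
    for p in [(-.06,-.14,.09),(.06,-.14,.09),(.06,.14,.09),(-.06,.14,.09),(0,-.118,.104)]+[(-.0,-.0375+.015*i,.132) for i in range(6)]:
        u=proj(c,L(p))[0]*3+1; cv2.circle(im,tuple(int(v) for v in u),2,(0,0,255),-1)
    u=proj(c,L((0,0,.1)))[0]*3; a=np.clip(u-[300,220],0,None).astype(int); return im[a[1]:a[1]+420,a[0]:a[0]+600]
cs=cam("scene")
cv2.imwrite('pics/o.png',cv2.resize(draw('top',c),(600,420))[:300,]) 
A=draw('top',c)[60:360]; B=draw('scene',cs)[60:360]
cv2.imwrite('pics/o.png',np.vstack([A,B]))
E
```

```text
rect ((0.5666664242744446, -0.0577583909034729), (0.2779664397239685, 0.12298933416604996), 67.69725036621094)
x [ 0.9251915  -0.37950057] y [0.37950057 0.9251915 ] yaw -0.38925642 thumb local 0.0016540104807288777 -0.11754524261892058
```

View pics/o.png

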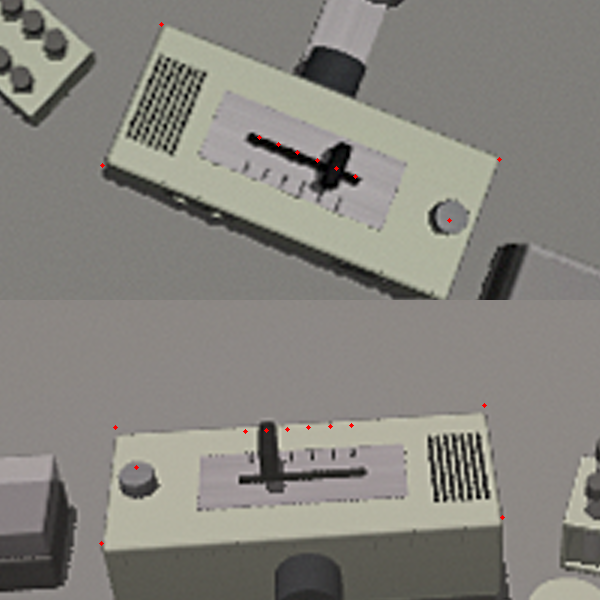

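The projected frame fits both views to about 2 mm, and the lever sits at the first click. I'll shut the fingers and turn the tool so that tool x runs along the slot (+y of the housing).

>>> {"name": "drive_tool", "arguments": {
  "travel": [
    [0, 0, 0],
    [0, 0, 0],
    [0, 0, 0],
    [0, 0, 0],
    [0, 0, 0]
  ],
  "turn": [0.14, 0.14, 0.14, 0.14, 0.14],
  "hand": [-1, -1, -1, -1, -1]
}}

```text
time: 0.7
ee_pos: [0.1582, 0.5527, 0.2391]
eef_rot: [1.485, 2.768, -0.001]
force: [-0.1, -0.3, -0.8]
width: 0.146
gripper_force: 0.0
```

>>> {"name": "drive_tool", "arguments": {
  "travel": [
    [0, 0, 0],
    [0, 0, 0],
    [0, 0, 0],
    [0, 0, 0],
    [0, 0, 0]
  ],
  "turn": [0.14, 0.14, 0.14, 0.14, 0.14],
  "hand": [-1, -1, -1, -1, -1]
}}

```text
time: 1.2
ee_pos: [0.1582, 0.5527, 0.2391]
eef_rot: [2.344, 2.091, -0.001]
force: [-0.2, 0.0, -0.6]
width: -0.001
gripper_force: 0.0
```

>>> {"name": "drive_tool", "arguments": {
  "travel": [
    [0, 0, 0],
    [0, 0, 0],
    [0, 0, 0]
  ],
  "turn": [0.14, 0.14, 0],
  "hand": [-1, -1, -1]
}}

```text
time: 1.5
ee_pos: [0.1582, 0.5527, 0.2391]
eef_rot: [2.608, 1.752, -0.001]
force: [0.2, -0.0, 0.7]
width: -0.001
gripper_force: 0.0
```

```bash
cat >> h.py <<'E'
from scipy.spatial.transform import Rotation as Ro
def where():
    F=np.load('fr.npz'); s=readout.state(); R=Ro.from_rotvec(s['eef_rot']).as_matrix(); p=np.array(s['ee_pos']); d=p[:2]-F['c']; f=np.array(s['force'])
    print('t %.2f'%s['time'],'local xyz mm',np.round(1e3*np.array([d@F['x'],d@F['y'],p[2]]),1),'F local',np.round([f[:2]@F['x'],f[:2]@F['y'],f[2]],1),'yaw err toolx vs y',round(float(np.arctan2(R[:2,0]@F['x'],R[:2,0]@F['y'])),4),'j6',round(s['joint_pos'][5],2),'w',round(float(s['width']),2)); return F,R,p
def to(l):
    F,R,p=where(); t=np.r_[F['c']+l[0]*F['x']+l[1]*F['y'],l[2]]; print('tool shift mm',np.round(1e3*R.T@(t-p),1))
E
python3 -c "
from h import *
to([0,.02,.2])"
```

```text
t 1.50 local xyz mm [-609.6  409.8  239.1] F local [0.2 0.  0.7] yaw err toolx vs y -0.0015 j6 1.66 w -0.0
tool shift mm [-390.7  609.    39.3]
```

>>> {"name": "drive_tool", "arguments": {
  "travel": [
    [-0.024, 0.038, 0],
    [-0.024, 0.038, 0],
    [-0.024, 0.038, 0],
    [-0.024, 0.038, 0],
    [-0.024, 0.038, 0]
  ],
  "turn": [0, 0, 0, 0, 0],
  "hand": [-1, -1, -1, -1, -1]
}}

```text
time: 2.0
ee_pos: [0.2894, 0.3683, 0.2393]
eef_rot: [-2.604, -1.757, -0.001]
force: [1.1, 0.0, -0.6]
width: 0.003
gripper_force: 0.0
```

>>> {"name": "drive_tool", "arguments": {
  "travel": [
    [-0.024, 0.038, 0],
    [-0.024, 0.038, 0],
    [-0.024, 0.038, 0],
    [-0.024, 0.038, 0],
    [-0.024, 0.038, 0]
  ],
  "turn": [0, 0, 0, 0, 0],
  "hand": [-1, -1, -1, -1, -1]
}}

```text
time: 2.5
ee_pos: [0.4199, 0.1852, 0.2395]
eef_rot: [-2.605, -1.756, -0.001]
force: [0.6, -0.0, -0.5]
width: -0.002
gripper_force: 0.0
```

>>> {"name": "drive_tool", "arguments": {
  "travel": [
    [-0.024, 0.038, 0],
    [-0.024, 0.038, 0],
    [-0.024, 0.038, 0],
    [-0.024, 0.038, 0],
    [-0.024, 0.038, 0]
  ],
  "turn": [0, 0, 0, 0, 0],
  "hand": [-1, -1, -1, -1, -1]
}}

```text
time: 3.0
ee_pos: [0.5505, 0.0022, 0.2393]
eef_rot: [-2.605, -1.755, -0.0]
force: [-0.7, 0.8, 0.3]
width: 0.001
gripper_force: 0.0
```

>>> {"name": "drive_tool", "arguments": {
  "travel": [
    [-0.02, 0.03, 0.02],
    [-0.01, 0.01, 0.02],
    [0, 0, 0]
  ],
  "turn": [0, 0, 0],
  "hand": [-1, -1, -1]
}}

```text
time: 3.3
ee_pos: [0.5743, -0.0407, 0.1961]
eef_rot: [-2.605, -1.749, 0.008]
force: [-0.2, 1.0, 0.0]
width: -0.0
gripper_force: 0.0
```

```bash
python3 -c "
from h import *
to([0,.015,.118])
t=cam('top'); s=cam('scene')
F=np.load('fr.npz'); p=[*F['c'],.12]
o=[]
for c in (t,s):
    u=proj(c,p)[0].astype(int); i=c['frame'][max(u[1]-60,0):u[1]+40,u[0]-65:u[0]+65]; o.append(cv2.resize(i,(780,300*2))[:,:] if 0 else cv2.resize(i,(390,300),interpolation=cv2.INTER_CUBIC))
cv2.imwrite('pics/p2.png',np.hstack(o))"
```

```text
t 3.30 local xyz mm [  0.5  18.7 196.1] F local [-0.5  0.9  0. ] yaw err toolx vs y -0.001 j6 0.3 w -0.0
tool shift mm [-3.5 -0.1 78.1]
```

View pics/p2.png

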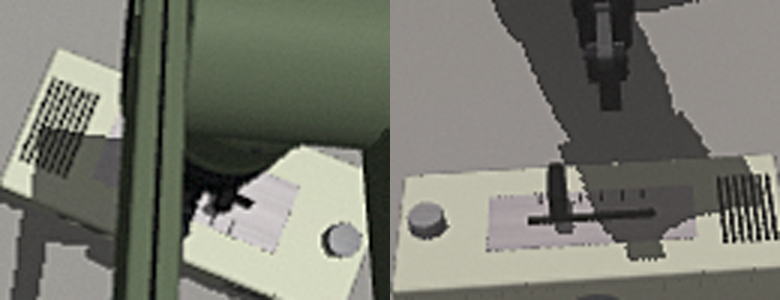

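The shut fingertips, at about (610,95) in the right half, hang on the open side of the lever head at (557,190), with clear space below. I'll lower them.

>>> {"name": "drive_tool", "arguments": {
  "travel": [
    [0, 0, 0.026],
    [0, 0, 0.026],
    [0, 0, 0.026],
    [0, 0, 0],
    [-0.015, 0, 0]
  ],
  "turn": [0, 0, 0, 0, 0],
  "hand": [-1, -1, -1, -1, -1]
}}

```text
time: 3.9
ee_pos: [0.5706, -0.0514, 0.1228]
eef_rot: [2.604, 1.756, 0.003]
force: [-0.4, -0.1, 0.0]
width: 0.001
gripper_force: 0.0
```

>>> {"name": "drive_tool", "arguments": {
  "travel": [
    [-0.003, 0, 0],
    [-0.003, 0, 0],
    [-0.001, 0, 0],
    [-0.001, 0, 0],
    [0, 0, 0]
  ],
  "turn": [0, 0, 0, 0, 0],
  "hand": [-1, -1, -1, -1, -1]
}}

```text
time: 4.4
ee_pos: [0.5667, -0.0604, 0.1216]
eef_rot: [2.608, 1.751, 0.001]
force: [-0.1, 0.2, -0.3]
width: 0.002
gripper_force: 0.0
```

```bash
python3 -c "
from h import *
where()"
```

```text
t 4.40 local xyz mm [  1.1  -2.4 121.6] F local [-0.1  0.1 -0.3] yaw err toolx vs y -0.001 j6 0.26 w 0.0
```

>>> {"name": "drive_tool", "arguments": {
  "travel": [
    [-0.001, 0, 0],
    [-0.001, 0, 0],
    [-0.001, 0, 0],
    [-0.001, 0, 0],
    [0, 0, 0]
  ],
  "turn": [0, 0, 0, 0, 0],
  "hand": [-1, -1, -1, -1, -1]
}}

```text
time: 4.9
ee_pos: [0.5651, -0.0638, 0.1212]
eef_rot: [-2.608, -1.751, -0.001]
force: [0.4, 0.4, -0.6]
width: 0.005
gripper_force: 0.4
```

>>> {"name": "drive_tool", "arguments": {
  "travel": [
    [-0.001, 0, 0],
    [-0.001, 0, 0],
    [-0.001, 0, 0],
    [-0.001, 0, 0],
    [0, 0, 0]
  ],
  "turn": [0, 0, 0, 0, 0],
  "hand": [-1, -1, -1, -1, -1]
}}

```text
time: 5.4
ee_pos: [0.5639, -0.0669, 0.1212]
eef_rot: [-2.607, -1.751, -0.002]
force: [1.4, 4.1, -0.3]
width: -0.002
gripper_force: 1.9
```

>>> {"name": "drive_tool", "arguments": {
  "travel": [
    [-0.001, 0, 0],
    [-0.001, 0, 0],
    [-0.001, 0, 0],
    [-0.001, 0, 0],
    [0, 0, 0]
  ],
  "turn": [0, 0, 0, 0, 0],
  "hand": [-1, -1, -1, -1, -1]
}}

```text
time: 5.9
ee_pos: [0.5618, -0.0722, 0.1213]
eef_rot: [2.608, 1.751, -0.002]
force: [-0.4, -0.5, 0.1]
width: 0.002
gripper_force: 0.0
```

```bash
python3 -c "
from h import *
where()"
```

```text
t 5.90 local xyz mm [  0.9 -15.2 121.3] F local [-0.2 -0.6  0.1] yaw err toolx vs y -0.0013 j6 0.24 w 0.0
```

>>> {"name": "drive_tool", "arguments": {
  "travel": [
    [-0.001, 0, 0],
    [-0.001, 0, 0],
    [-0.001, 0, 0],
    [-0.001, 0, 0],
    [0, 0, 0]
  ],
  "turn": [0, 0, 0, 0, 0],
  "hand": [-1, -1, -1, -1, -1]
}}

```text
time: 6.4
ee_pos: [0.5605, -0.0752, 0.1213]
eef_rot: [2.608, 1.751, -0.0]
force: [0.7, 0.7, -0.2]
width: 0.001
gripper_force: 0.0
```

>>> {"name": "drive_tool", "arguments": {
  "travel": [
    [-0.001, 0, 0],
    [-0.001, 0, 0],
    [-0.001, 0, 0],
    [0, 0, 0],
    [0, 0, 0]
  ],
  "turn": [0, 0, 0, 0, 0],
  "hand": [-1, -1, -1, -1, -1]
}}

```text
time: 6.9
ee_pos: [0.5595, -0.0777, 0.1213]
eef_rot: [-2.608, -1.751, -0.001]
force: [1.2, 1.6, 0.2]
width: -0.001
gripper_force: 0.7
```

```bash
python3 -c "
from h import *
where()"
```

```text
t 6.90 local xyz mm [  1.  -21.1 121.3] F local [0.5 1.9 0.2] yaw err toolx vs y -0.0011 j6 0.23 w -0.0
```

>>> {"name": "drive_tool", "arguments": {
  "travel": [
    [-0.0005, 0, 0],
    [-0.0005, 0, 0],
    [0, 0, 0]
  ],
  "turn": [0, 0, 0],
  "hand": [-1, -1, -1]
}}

```text
time: 7.2
ee_pos: [0.5595, -0.0778, 0.1213]
eef_rot: [-2.608, -1.75, -0.003]
force: [2.0, 5.5, -0.9]
width: -0.001
gripper_force: 2.8
```

```bash
python3 -c "
from h import *
where()"
```

```text
t 7.20 local xyz mm [  1.  -21.2 121.3] F local [-0.2  5.8 -0.9] yaw err toolx vs y -0.0007 j6 0.23 w -0.0
```

>>> {"name": "drive_tool", "arguments": {
  "travel": [
    [-0.0005, 0, 0],
    [-0.0005, 0, 0],
    [-0.0005, 0, 0],
    [0, 0, 0],
    [0, 0, 0]
  ],
  "turn": [0, 0, 0, 0, 0],
  "hand": [-1, -1, -1, -1, -1]
}}

```text
time: 7.7
ee_pos: [0.5595, -0.0779, 0.1214]
eef_rot: [-2.607, -1.749, -0.007]
force: [2.6, 9.1, -0.4]
width: 0.002
gripper_force: 5.0
```

```bash
python3 -c "
from h import *
where()"
```

```text
t 7.70 local xyz mm [  1.  -21.4 121.4] F local [-1.1  9.4 -0.4] yaw err toolx vs y -0.0001 j6 0.22 w 0.0
```

The lever holds firm at 9 N, above the 5–7 N of a seat, so it's at the end stop. Next the fingertips go over to the shut side of the lever.

>>> {"name": "drive_tool", "arguments": {
  "travel": [
    [0.006, 0, 0],
    [0.006, 0, 0],
    [0, 0, -0.02],
    [0, 0, -0.02],
    [0, 0, 0]
  ],
  "turn": [0, 0, 0, 0, 0],
  "hand": [-1, -1, -1, -1, -1]
}}

```text
time: 8.2
ee_pos: [0.5648, -0.0695, 0.1638]
eef_rot: [2.604, 1.75, 0.006]
force: [-0.6, -0.2, -0.2]
width: 0.001
gripper_force: 0.0
```

>>> {"name": "drive_tool", "arguments": {
  "travel": [
    [-0.02, 0, 0],
    [-0.02, 0, 0],
    [-0.02, 0, 0],
    [0, 0, 0],
    [0, 0, 0]
  ],
  "turn": [0, 0, 0, 0, 0],
  "hand": [-1, -1, -1, -1, -1]
}}

```text
time: 8.7
ee_pos: [0.5401, -0.1246, 0.1607]
eef_rot: [-2.608, -1.75, 0.001]
force: [0.5, -0.4, -0.8]
width: 0.002
gripper_force: 0.0
```

```bash
python3 -c "
from h import *
to([0,-.07,.12])
c=cam('scene'); F=np.load('fr.npz'); u=proj(c,[*F['c'],.1])[0].astype(int)
cv2.imwrite('pics/p3.png',cv2.resize(c['frame'][u[1]-60:u[1]+40,u[0]-75:u[0]+75],(750,500),interpolation=cv2.INTER_CUBIC))"
```

```text
t 8.70 local xyz mm [  0.8 -72.  160.7] F local [ 0.6 -0.2 -0.8] yaw err toolx vs y -0.0002 j6 0.14 w 0.0
tool shift mm [ 2.  -0.7 40.7]
```

View pics/p3.png

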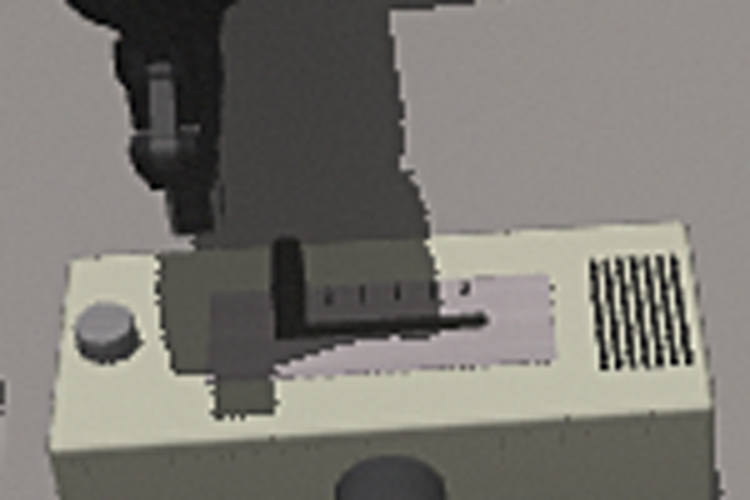

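The lever head, at about (287,290), is at the shut end of the slot, and the fingertips at (190,220) are between it and the thumbscrew. I'll lower them and look for contact.

>>> {"name": "drive_tool", "arguments": {
  "travel": [
    [0, 0, 0.02],
    [0, 0, 0.02],
    [0, 0, 0],
    [0.005, 0, 0],
    [0.005, 0, 0]
  ],
  "turn": [0, 0, 0, 0, 0],
  "hand": [-1, -1, -1, -1, -1]
}}

```text
time: 9.25
ee_pos: [0.5452, -0.1148, 0.1223]
eef_rot: [2.607, 1.751, 0.002]
force: [0.4, -0.0, 0.3]
width: -0.003
gripper_force: 0.0
```

>>> {"name": "drive_tool", "arguments": {
  "travel": [
    [0.001, 0, 0],
    [0.001, 0, 0],
    [0.001, 0, 0],
    [0.001, 0, 0],
    [0, 0, 0]
  ],
  "turn": [0, 0, 0, 0, 0],
  "hand": [-1, -1, -1, -1, -1]
}}

```text
time: 9.75
ee_pos: [0.5457, -0.1116, 0.1214]
eef_rot: [2.608, 1.751, 0.0]
force: [0.5, -0.7, 0.4]
width: -0.001
gripper_force: 0.0
```

```bash
python3 -c "
from h import *
where()"
```

```text
t 9.75 local xyz mm [  1.  -57.8 121.4] F local [ 0.8 -0.5  0.4] yaw err toolx vs y -0.0012 j6 0.17 w -0.0
```

>>> {"name": "drive_tool", "arguments": {
  "travel": [
    [0.001, 0, 0],
    [0.001, 0, 0],
    [0.001, 0, 0],
    [0.001, 0, 0],
    [0, 0, 0]
  ],
  "turn": [0, 0, 0, 0, 0],
  "hand": [-1, -1, -1, -1, -1]
}}

```text
time: 10.25
ee_pos: [0.5469, -0.1087, 0.1213]
eef_rot: [2.607, 1.752, -0.002]
force: [-2.3, -3.6, 1.1]
width: -0.004
gripper_force: 2.4
```

>>> {"name": "drive_tool", "arguments": {
  "travel": [
    [0.001, 0, 0],
    [0.001, 0, 0],
    [0.001, 0, 0],
    [0.001, 0, 0],
    [0, 0, 0]
  ],
  "turn": [0, 0, 0, 0, 0],
  "hand": [-1, -1, -1, -1, -1]
}}

```text
time: 10.75
ee_pos: [0.5487, -0.1042, 0.1212]
eef_rot: [-2.608, -1.751, -0.001]
force: [-0.0, -1.0, -0.3]
width: 0.004
gripper_force: 1.0
```

>>> {"name": "drive_tool", "arguments": {
  "travel": [
    [0.001, 0, 0],
    [0.001, 0, 0],
    [0.001, 0, 0],
    [0, 0, 0]
  ],
  "turn": [0, 0, 0, 0],
  "hand": [-1, -1, -1, -1]
}}

```text
time: 11.15
ee_pos: [0.5501, -0.1008, 0.1213]
eef_rot: [-2.608, -1.751, -0.002]
force: [0.5, -0.6, 0.6]
width: 0.004
gripper_force: 0.0
```

```bash
python3 -c "
from h import *
where()"
```

```text
t 11.15 local xyz mm [  1.  -46.1 121.3] F local [ 0.6 -0.4  0.6] yaw err toolx vs y -0.0012 j6 0.18 w 0.0
```

>>> {"name": "drive_tool", "arguments": {
  "travel": [
    [0.001, 0, 0],
    [0.001, 0, 0],
    [0.001, 0, 0],
    [0.001, 0, 0],
    [0, 0, 0]
  ],
  "turn": [0, 0, 0, 0, 0],
  "hand": [-1, -1, -1, -1, -1]
}}

```text
time: 11.65
ee_pos: [0.5514, -0.0976, 0.1213]
eef_rot: [-2.608, -1.752, -0.0]
force: [-0.3, -0.5, 0.1]
width: -0.003
gripper_force: 0.0
```

>>> {"name": "drive_tool", "arguments": {
  "travel": [
    [0.001, 0, 0],
    [0.001, 0, 0],
    [0.001, 0, 0],
    [0, 0, 0]
  ],
  "turn": [0, 0, 0, 0],
  "hand": [-1, -1, -1, -1]
}}

```text
time: 12.05
ee_pos: [0.5524, -0.0951, 0.1213]
eef_rot: [2.608, 1.752, -0.001]
force: [-0.5, -1.2, 1.2]
width: -0.002
gripper_force: 0.6
```

```bash
python3 -c "
from h import *
where()"
```

```text
t 12.05 local xyz mm [  1.  -40.  121.3] F local [-0.1 -1.3  1.2] yaw err toolx vs y -0.0015 j6 0.2 w -0.0
```

Contact again at -40 mm, exactly one pitch on, so that's click 1. Next is click 2.

>>> {"name": "drive_tool", "arguments": {
  "travel": [
    [0.001, 0, 0],
    [0.001, 0, 0],
    [0.001, 0, 0],
    [0.001, 0, 0],
    [0.001, 0, 0]
  ],
  "turn": [0, 0, 0, 0, 0],
  "hand": [-1, -1, -1, -1, -1]
}}

```text
time: 12.55
ee_pos: [0.5539, -0.0914, 0.1213]
eef_rot: [2.607, 1.751, -0.003]
force: [-1.4, -4.2, 0.7]
width: 0.002
gripper_force: 2.1
```

>>> {"name": "drive_tool", "arguments": {
  "travel": [
    [0.001, 0, 0],
    [0.001, 0, 0],
    [0.001, 0, 0],
    [0.001, 0, 0],
    [0, 0, 0]
  ],
  "turn": [0, 0, 0, 0, 0],
  "hand": [-1, -1, -1, -1, -1]
}}

```text
time: 13.05
ee_pos: [0.5561, -0.086, 0.1213]
eef_rot: [-2.608, -1.751, -0.001]
force: [-0.3, 0.2, -0.1]
width: 0.0
gripper_force: 0.0
```

```bash
python3 -c "
from h import *
where()"
```

```text
t 13.05 local xyz mm [  1.  -30.2 121.3] F local [-0.4  0.1 -0.1] yaw err toolx vs y -0.0014 j6 0.21 w 0.0
```

Snapped free of contact at -30 mm. I'll feel for the lever at click 2, with contact expected near -25.

>>> {"name": "drive_tool", "arguments": {
  "travel": [
    [0.001, 0, 0],
    [0.001, 0, 0],
    [0.001, 0, 0],
    [0, 0, 0]
  ],
  "turn": [0, 0, 0, 0],
  "hand": [-1, -1, -1, -1]
}}

```text
time: 13.45
ee_pos: [0.5571, -0.0837, 0.1213]
eef_rot: [-2.608, -1.752, -0.0]
force: [0.1, 0.6, -0.1]
width: -0.003
gripper_force: 0.0
```

>>> {"name": "drive_tool", "arguments": {
  "travel": [
    [0.001, 0, 0],
    [0.001, 0, 0],
    [0.0005, 0, 0],
    [0, 0, 0]
  ],
  "turn": [0, 0, 0, 0],
  "hand": [-1, -1, -1, -1]
}}

```text
time: 13.85
ee_pos: [0.558, -0.0815, 0.1213]
eef_rot: [-2.608, -1.752, -0.0]
force: [-0.2, 0.6, -0.4]
width: 0.0
gripper_force: 0.0
```

```bash
python3 -c "
from h import *
where()"
```

```text
t 13.85 local xyz mm [  1.  -25.3 121.3] F local [-0.5  0.5 -0.4] yaw err toolx vs y -0.0013 j6 0.22 w 0.0
```

>>> {"name": "drive_tool", "arguments": {
  "travel": [
    [0.0005, 0, 0],
    [0.0005, 0, 0],
    [0, 0, 0],
    [0, 0, 0]
  ],
  "turn": [0, 0, 0, 0],
  "hand": [-1, -1, -1, -1]
}}

```text
time: 14.25
ee_pos: [0.5581, -0.0811, 0.1213]
eef_rot: [2.608, 1.751, -0.001]
force: [-1.0, -2.1, 1.5]
width: -0.001
gripper_force: 1.7
```

```bash
python3 -c "
from h import *
where()"
```

```text
t 14.25 local xyz mm [  1.  -24.8 121.3] F local [-0.2 -2.4  1.5] yaw err toolx vs y -0.0014 j6 0.22 w -0.0
```

Contact at -25 mm confirms click 2. Now a gentle push into the third.

>>> {"name": "drive_tool", "arguments": {
  "travel": [
    [0.001, 0, 0],
    [0.001, 0, 0],
    [0.001, 0, 0],
    [0.001, 0, 0],
    [0, 0, 0]
  ],
  "turn": [0, 0, 0, 0, 0],
  "hand": [-1, -1, -1, -1, -1]
}}

```text
time: 14.75
ee_pos: [0.5598, -0.0771, 0.1213]
eef_rot: [-2.608, -1.751, 0.0]
force: [-1.2, -2.8, 0.2]
width: -0.002
gripper_force: 1.4
```

>>> {"name": "drive_tool", "arguments": {
  "travel": [
    [0.001, 0, 0],
    [0.001, 0, 0],
    [0.001, 0, 0],
    [0.001, 0, 0],
    [0, 0, 0]
  ],
  "turn": [0, 0, 0, 0, 0],
  "hand": [-1, -1, -1, -1, -1]
}}

```text
time: 15.25
ee_pos: [0.5616, -0.0726, 0.1213]
eef_rot: [-2.608, -1.751, -0.001]
force: [0.5, -0.9, -0.2]
width: -0.002
gripper_force: 0.0
```

```bash
python3 -c "
from h import *
where()"
```

```text
t 15.25 local xyz mm [  1.  -15.6 121.3] F local [ 0.8 -0.6 -0.2] yaw err toolx vs y -0.0013 j6 0.24 w -0.0
```

>>> {"name": "drive_tool", "arguments": {
  "travel": [
    [0.001, 0, 0],
    [0.001, 0, 0],
    [0.001, 0, 0],
    [0, 0, 0]
  ],
  "turn": [0, 0, 0, 0],
  "hand": [-1, -1, -1, -1]
}}

```text
time: 15.65
ee_pos: [0.5626, -0.0703, 0.1213]
eef_rot: [-2.608, -1.752, -0.0]
force: [-0.2, -0.5, -0.7]
width: -0.0
gripper_force: 0.0
```

>>> {"name": "drive_tool", "arguments": {
  "travel": [
    [-0.01, 0, 0],
    [-0.01, 0, 0],
    [0, 0, -0.04],
    [0, 0, -0.04],
    [0, 0, -0.03]
  ],
  "turn": [0, 0, 0, 0, 0],
  "hand": [-1, -1, -1, -1, -1]
}}

```text
time: 16.15
ee_pos: [0.555, -0.0901, 0.2337]
eef_rot: [2.608, 1.749, 0.002]
force: [0.4, 0.1, 0.1]
width: 0.0
gripper_force: 0.0
```

>>> {"name": "drive_tool", "arguments": {
  "travel": [
    [-0.03, -0.04, 0],
    [-0.03, -0.04, 0],
    [-0.03, -0.04, 0],
    [0, -0.03, 0],
    [0, 0, 0]
  ],
  "turn": [0, 0, 0, 0, 0],
  "hand": [-1, -1, -1, -1, -1]
}}

```text
time: 16.65
ee_pos: [0.3777, -0.1153, 0.2313]
eef_rot: [-2.609, -1.748, 0.002]
force: [0.3, -0.2, 0.4]
width: 0.002
gripper_force: 0.0
```

```bash
python3 -c "
from h import *
where()
F=np.load('fr.npz'); o=[]
for n in ('top','scene'):
    c=cam(n); im=cv2.resize(c['frame'],None,fx=3,fy=3,interpolation=cv2.INTER_CUBIC)
    for i in range(6):
        p=proj(c,[*(F['c']+F['y']*(-.0375+.015*i)),.132])[0]*3+1; cv2.circle(im,tuple(int(v) for v in p),2,(0,0,255),-1)
    u=(proj(c,[*F['c'],.1])[0]*3).astype(int); o.append(im[u[1]-150:u[1]+150,u[0]-195:u[0]+195])
cv2.imwrite('pics/p4.png',np.hstack(o))"
```

```text
t 16.65 local xyz mm [-153.  -125.   231.3] F local [ 0.4 -0.1  0.4] yaw err toolx vs y 0.0009 j6 0.06 w 0.0
```

View pics/p4.png

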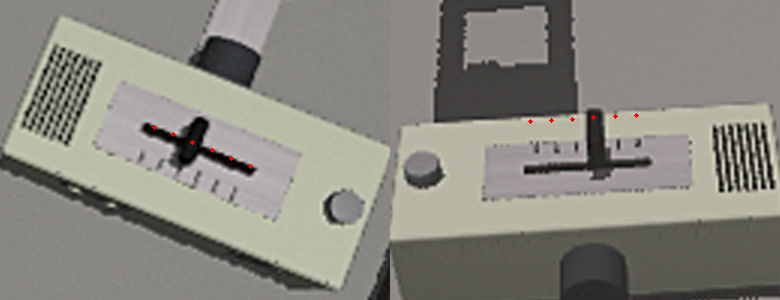

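Both views show the head on the mark for the third click, at about (192,142) on the left and (594,117) on the right. The hand is clear.

```bash
python3 -c "
from h import *
print(env.sign_off())"
```

```text
the job is handed in; nothing more can be done
None
```

I pushed the lever to its shut end stop, then counted three clicks back to its third; the camera views show it sitting there with the hand well clear, and the job is handed in, though no verdict came back.

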